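Lock a microtube rack in its cam clamp

TASK

The small rack of microtubes stands loose in one of the two clamping holders on the bench. Clamp it there: slide that holder's jaw up against the rack until the rack is held between the jaws, and swing its cam lever fully over so that the jaw is locked. Do not disturb the other, empty holder.

Things in the scene. Friction and masses are not known exactly. Their poses are not given: they have to be found in the camera images.
- holder: The holder with the rack in it: grey metal, fixed; base plate 230 (x) x 116 (y) x 12 mm, origin at the centre of its underside, z up. Its x axis runs from the lever end (nearer the robot) to the fixed jaw, a wall 41 mm high, inner face at x = 100 mm. Lever pivot (vertical) at x = -21.5 mm, y = 0. Between them the bare sliding jaw, 22 mm thick in x, 90 mm wide, top 40 mm above the table.
- holder_jaw_knob (a point): Grip point on the axis of the black upright round knob in the middle of the sliding jaw: 20 mm diameter, 40 to 75 mm above the table; the point is at 64 mm. It slides along the holder's x axis with about 2 N of friction; in the holder's frame y is 0 and x is 1.3 mm with the jaw fully back, 23.3 mm with the rack held between the jaws.
- holder_lever_post (a point): Grip point on the axis of the black round post at the end of the steel cam lever: 16 mm diameter, 31 to 74 mm above the table; the point is at 58 mm. It moves on a circle of 75 mm radius about the pivot; about 1 N moves it, and it stays where it is left. Opposite the arm a cam nose reaches 34 mm from the pivot; with the lever over it stands behind the jaw and presses it on to the rack.
- holder_jaw (a joint): Travel of that sliding jaw towards the rack, m: 0 fully back; 0.022 with the rack held between the jaws.
- holder_lever (a joint): Angle of that lever, rad: 0 free, the arm pointing to the holder's -y side; it grows clockwise seen from above; 1.57 locked, the arm pointing straight along the holder's -x axis, towards the robot; stop at 1.62.
- rack_mid (a point): Centre (half-way up) of the orange rack of microtubes, 66 x 108 x 30 mm, with four tubes fixed in it that rise 12 mm above it; it stands loose on the holder's base plate with its long side along the holder's y axis, with some play to both jaws.
- spare_jaw_knob (a point): Knob of the sliding jaw of the other, empty holder (same build); to be left where it is.
- spare_lever_post (a point): Handle post of the lever of the other, empty holder (same build); to be left where it is.

How it is judged:
By the outcome, as a careful person would: the job done as asked, in the order asked, and still so for the second after the job is handed in, with the robot touching nothing.
It also fails if it takes over 45 s, if anything falls off the work surface, if the arm or the gripper's body presses on something with over 40 N, if the wrist force passes 120 N, or if a joint passes its speed limit or range.

ROBOT

A 7-joint arm with a two-finger parallel gripper is mounted at the origin on a cart in front of the work surface, level with it; the furniture and walls round the work are solid. World frame = base frame: x ahead of the robot, y to its left, z up, the work surface at z = 0. Lengths are in m, angles in rad, forces in N, time in s.
With the tool pointing down it reaches from about 0.425 to 0.825 m from the base axis. Payload 3.6 kg.
Tool frame: the origin (TCP) lies midway between the tips of the shut fingers; the grasp point (between the pads) lies 19 mm behind it (bot.pinch_z is the z of the grasp point in the tool frame, in m); z points along the fingers, y is the line along which they close (so a half turn about z gives the same grasp; the last joint's range is limited). The gripper opens to 85 mm and grips with 20 to 120 N. Pads are 22 mm wide; open, the fingers measure 114 mm over their backs; the gripper's body (76 mm by 85 mm) begins 54 mm behind the grasp point. The pads swing forward as they close: fully open they stand 13 mm farther back than shut.
Start: joints at [-1.306, 0.615, -0.013, 1.423, 0.008, 1.103, -0.04], TCP at [0.186, 0.623, 0.231] pointing down, gripper open.
Joint ranges: [-3.12, 3.12], [-0.3, 2.06], [-1.34, 1.32], [0.26, 2.42], [-1.36, 4.5], [0.01, 1.98], [-2.84, 2.84]. Speed limits (rad/s): [2.79, 2.79, 3.14, 3.14, 3.14, 3.14, 3.14].

INTERFACE

Orientations are given as a unit quaternion [w, x, y, z].
In Python, from bench import bot, capture, get_calibration gives the robot as it stands. The module is installed in compiled form; this text tells all that it offers.
- The arm moves only by the tool servo_tool, never from a script. Its argument "deltas" is a list of rows, each a list of 6 numbers: the shift along the tool's x, y, z as a fraction of full scale, then the turn, a rotation vector about the tool's x, y, z as a fraction of full scale. A call has 1 to 20 rows; each row is the pose to reach, as a shift and turn from the pose commanded when the call began, along the tool's axes at that moment; what a row does not reach only later rows make up. Full scale, the value 1, is 0.2 m for a shift and pi/2 rad for a turn. A row lasts 1/12 s, in which the tool goes at most 41.7 mm and 7.16 degrees, less where a joint would pass 70% of its speed; a pose out of reach is approached as far as the arm can. A call with a number of a shift or a turn outside -1 to 1 is refused whole. A call with a gripper value outside its range is refused whole. "jaw" is the finger opening in mm, from 0 to 85.4, set as the call begins (left out, the last holds). The fingers move at their own pace and stop on an object; the grip force is fixed at half the most. Time passes only in rows, so rows that repeat a pose let the fingers close. It gives the time, the measured TCP pose, the force, the opening and the grip force at its end, in the units of the state.
- bot.get_state(): the state, without advancing time (a new reading comes with each control period).
- capture(name): name is "side" or "top"; returns (picture, depth): 400x640x3 uint8, red, green, blue; 400x640 float32, m along the optical axis (not along the pixel's ray), 0 where there is no reading.
- get_calibration(name): a dict with "fx", "fy", "cx", "cy" (pixels), "k1" (the pictures are not rectified: a ray, as slopes to the right and down, at radius r is drawn at 1 + k1 r^2 times it, then the intrinsics apply), "world_to_cam" (4x4, takes a point from world to camera coordinates). Camera axes: x right, y down, z forward; pixel columns grow to the right and rows downward; lengths in m; the calibration is good to about 2 mm. A picture is of the moment at which its call begins. get_calibration takes no time and is no camera call.
- bot.hand_in(): hands the job in; it is judged then, once.
The state is a dict: "t": time; "joint_positions": joint angles; "joint_vel": joint speeds; "joint_efforts": joint torques, N m; "position": TCP position; "ee_rot": TCP orientation; "force": force on the tool from outside, world axes, zero at the start; "moment": the same for the moment, N m; "grip_width": opening from 0.0 (shut) to 1.0 (fully open); "gripper_force": force on a finger pad.
Only numpy, scipy, OpenCV 4.12 (cv2) and the standard library are available. Lean on these libraries where they do the work, as an engineer would, in place of code of your own. Each camera call takes 0.05 s, during which the arm holds its last target. There are 200 camera calls.

## Working session

There is one attempt and no reset: what is moved stays moved. The work goes in short steps, Python scripts to look and compute and a tool call to move; the robot and the scene stay as the last step left them, time stands still between calls to the robot, and variables do not carry over. Pictures are saved under pics/ and viewed, at most 10 in all, crops included, and the job is handed in when it is done.

Besides the shell and the picture viewer there is one more tool, called after ">>>" as name(argument=value, ...), one argument or row to a line, values as JSON. servo_tool: Moves the arm, as the interface text tells. Shift numbers are shares of 0.2 m and turn numbers shares of pi/2 rad, none past 1 either way. Its arguments: {"type":"object","properties":{"deltas":{"type":"array","items":{"type":"array","items":{"type":"number","minimum":-1,"maximum":1}}},"jaw":{"type":"number"}},"required":["deltas"]}

```bash
mkdir -p pics
cat > h.py <<'E'
import numpy as np, cv2
from bench import bot, capture, get_calibration
def K(n):
    c=get_calibration(n); return c
def ray(n,u,v):
    c=K(n); d=np.array([(u-c['cx'])/c['fx'],(v-c['cy'])/c['fy']]); s=d.copy()
    for _ in range(20): s=d/(1+c['k1']*(s@s))
    T=np.array(c['world_to_cam']); R=T[:3,:3]; return -R.T@T[:3,3], R.T@np.array([*s,1.])
def onplane(n,u,v,z):
    o,d=ray(n,u,v); return o+d*(z-o[2])/d[2]
def cloud(n,dep):
    c=K(n); v,u=np.mgrid[:400,:640]; d=np.stack([(u-c['cx'])/c['fx'],(v-c['cy'])/c['fy']],-1); s=d.copy()
    for _ in range(20): s=d/(1+c['k1']*(s**2).sum(-1,keepdims=True))
    P=np.concatenate([s,np.ones((400,640,1))],-1)*dep[...,None]; T=np.array(c['world_to_cam'])
    return (P-T[:3,3])@T[:3,:3]
E
python3 - <<'E'
from h import *
for n in('top','side'):
    p,d=capture(n); cv2.imwrite(f'pics/{n}0.png',p[...,::-1]); np.savez(f'{n}0.npz',p=p,d=d)
    o,_=ray(n,320,200); print(n,o,onplane(n,320,200,0))
s=bot.get_state(); print(s['position'],s['ee_rot'],s['t'],bot.pinch_z)
E
```

```text
top [ 0.47544878 -0.05470357  0.96812926] [ 0.53562501 -0.02368921  0.        ]
side [0.31861265 0.61715177 0.63063198] [ 0.59320665 -0.13222221  0.        ]
[0.18616327 0.6220404  0.23024502] [-1.45052665e-04  1.44841888e-01  9.89454108e-01 -1.17216930e-03] 0.1 -0.0187
```

View pics/top0.png

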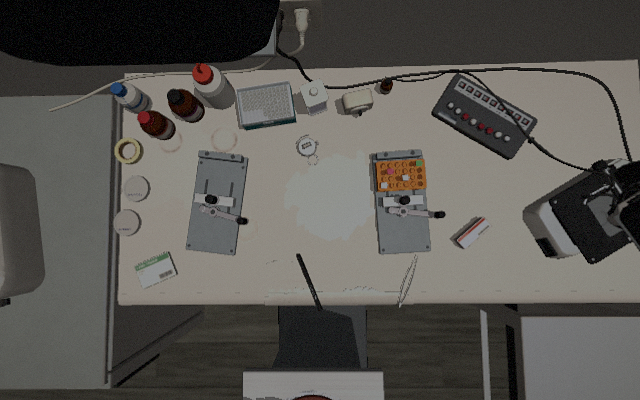

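View pics/side0.png

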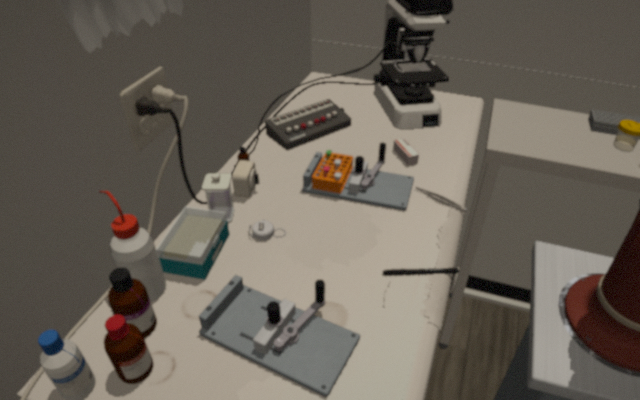

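The top view shows the racked holder around pixel (403,200), with its knob at (404,201) and its lever post at (440,214). The spare holder is at (218,200). In the side view the racked holder's knob is at (360,164) and its post at (382,152).

Run:
```python
from h import *
z=np.load('top0.npz'); p,d=z['p'],z['d']; P=cloud('top',d); g=p.astype(int)
roi=np.zeros((400,640),bool); roi[145:258,368:450]=1
# base plate: depth 6..18mm & grey
m=roi&(abs(P[...,2]-.012)<.006)&(P[...,2]<.03)
hsv=cv2.cvtColor(p,cv2.COLOR_RGB2HSV)
grey=roi&(hsv[...,2]<160)&(hsv[...,1]<70)&(hsv[...,2]>70)
print('plate z',np.median(P[230:245,390:420,2]),'table z',np.median(P[200:240,320:350,2]))
grey=cv2.morphologyEx(grey.astype(np.uint8),cv2.MORPH_OPEN,np.ones((3,3)))
c=max(cv2.findContours(grey,0,2)[0],key=cv2.contourArea); 
pts=np.array([onplane('top',u,v,.012)[:2] for u,v in c[:,0]],np.float32)
low=pts
r=cv2.minAreaRect(low); print('rect',r, cv2.boxPoints(r))
# edges: rows 205..245 left/right edges, fit
L=[];R=[]
for v in range(215,247):
    u=np.where(grey[v,368:435])[0]+368; L.append(onplane('top',u[0]-.5,v,.012)[:2]);R.append(onplane('top',u[-1]+.5,v,.012)[:2])
for E in(L,R):
    E=np.array(E); a=np.polyfit(E[:,0],E[:,1],1); print('edge y=',a, np.std(E[:,1]-np.polyval(a,E[:,0])))
blk=roi&(hsv[...,2]<60)
n,lab,st,ce=cv2.connectedComponentsWithStats(blk.astype(np.uint8))
for i in range(1,n):
    if st[i,4]>8:
        q=P[lab==i]; t=q[q[:,2]>.06]; print('blk',st[i],ce[i],'med',np.median(t,0) if len(t) else None,len(t), onplane('top',*ce[i],.07))
org=roi&(hsv[...,1]>150)&(hsv[...,0]<20)&(hsv[...,2]>120)
q=P[org]; print('orange',np.median(q,0),q[:,:2].min(0),q[:,:2].max(0))
z=np.load('side0.npz'); hs=cv2.cvtColor(z['p'],cv2.COLOR_RGB2HSV); Q=cloud('side',z['d'])
b=np.zeros((400,640),np.uint8); b[140:180,350:392]=(hs[140:180,350:392,2]<60)
n,lab,st,ce=cv2.connectedComponentsWithStats(b)
for i in range(1,n):
    if st[i,4]>8: print('side',st[i],ce[i],np.median(Q[lab==i],0),onplane('side',*ce[i],.055))
a=cv2.resize(p[140:262,360:455][...,::-1],None,fx=5,fy=4.9,interpolation=cv2.INTER_CUBIC); cv2.imwrite('pics/crop.png',a[:600])
```

```text
plate z 0.01245311110959664 table z 0.00041964727034454774
rect ((0.5307410359382629, -0.22739621996879578), (0.18604856729507446, 0.25819993019104004), 88.73561096191406) [[ 0.39961982 -0.31754914]
 [ 0.6577569  -0.32324657]
 [ 0.66186225 -0.1372433 ]
 [ 0.40372515 -0.13154587]]
edge y= [-0.02209637 -0.12149677] 3.7358990764032105e-07
edge y= [ 0.03890523 -0.30016365] 0.0026582302750539325
blk [375 154  45   6  63] [394.3968254  157.52380952] med None 0 [ 0.6214189  -0.18872692  0.07      ]
blk [372 156   6  36  90] [374.61111111 175.31111111] med None 0 [ 0.58322774 -0.14504436  0.07      ]
blk [399 196  11   9  81] [403.88888889 199.83950617] med [ 0.52912716 -0.20721238  0.07499359] 67 [ 0.52909087 -0.20649564  0.07      ]
blk [379 198   4   9  20] [381.25 202.05] med None 0 [ 0.52499868 -0.1579287   0.07      ]
blk [386 207   4   6  12] [387.25       209.16666667] med None 0 [ 0.50950242 -0.17038439  0.07      ]
blk [376 208   1   9   9] [376. 212.] med None 0 [ 0.50372605 -0.14615941  0.07      ]
blk [434 211  11   7  63] [438.88888889 214.38095238] med [ 0.49762204 -0.2826509   0.07359323] 43 [ 0.49692598 -0.27983247  0.07      ]
blk [377 221   1   9   9] [377. 225.] med None 0 [ 0.47583872 -0.14763146  0.07      ]
orange [ 0.58679044 -0.20584998  0.04194242] [ 0.47544878 -0.26026181] [ 0.62164771 -0.05470357]
side [380 144   5  18  71] [381.83098592 152.07042254] [ 0.49734549 -0.27635423  0.05687709] [ 0.49787381 -0.27812086  0.055     ]
side [355 157   8  17 103] [358.5631068  164.93203883] [ 0.52996786 -0.19923957  0.06407339] [ 0.53267924 -0.21044297  0.055     ]
```

View pics/crop.png

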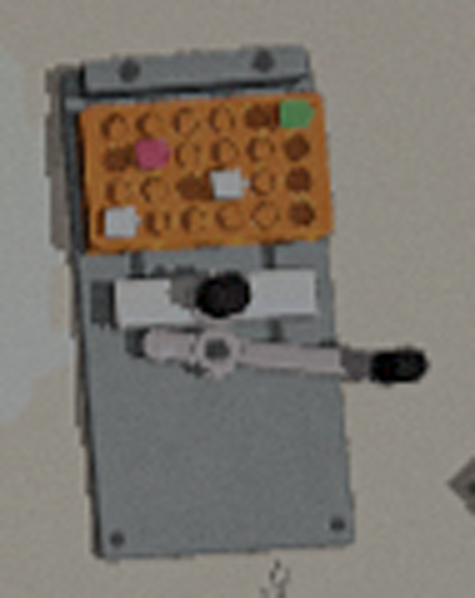

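The crop shows the knob top at about (225,293), the post at (400,364), the pivot at (217,350) and the plate's bottom corners at (100,558) and (352,552). The holder looks turned a few degrees. I'll get the yaw from the depth edges.

Run:
```python
from h import *
z=np.load('top0.npz'); p,d=z['p'],z['d']; P=cloud('top',d); Z=P[...,2]
roi=np.zeros((400,640),bool); roi[145:262,360:450]=1; roi&=d>0
print('table noise',Z[200:240,320:350].std())
def rect(m,zz,name):
    m=cv2.morphologyEx(m.astype(np.uint8),cv2.MORPH_OPEN,np.ones((3,3)))
    c=max(cv2.findContours(m,0,1)[0],key=cv2.contourArea)
    w=np.array([onplane('top',u,v,zz)[:2] for u,v in c[:,0]],np.float32)
    print(name,cv2.minAreaRect(w)); return c[:,0],w
m=roi&(Z>.006)&(Z<.05); rect(m,.012,'plate+')
low=roi&(Z>.006)&(Z<.018); low[:218]=0; c,w=rect(low,.012,'lower plate')
for side in(0,1):
    E=[]
    for v in range(222,248):
        u=np.where(low[v])[0]; E.append(onplane('top',u[-1]+.5 if side else u[0]-.5,v,.012)[:2])
    E=np.array(E); a=np.polyfit(E[:,0],E[:,1],1); print('edge',a,np.degrees(np.arctan(a[0])),'y at .5',np.polyval(a,.5))
E=[]
for u in range(384,428):
    v=np.where(low[:,u])[0]; E.append(onplane('top',u,v[-1]+.5,.012)[:2])
E=np.array(E); a=np.polyfit(E[:,1],E[:,0],1); print('bottom',a,np.degrees(np.arctan(-a[0])),np.polyval(a,-.215))
wall=roi&(Z>.036)&(Z<.045)&(P[...,0]>.615); rect(wall,.041,'wall')
jaw=roi&(Z>.035)&(Z<.045)&(P[...,0]<.545)&(P[...,0]>.50); rect(jaw,.04,'jaw')
rk=roi&(Z>.036)&(Z<.06)&(P[...,0]>.55)&(P[...,0]<.62); rect(rk,.042,'rack')
```

```text
table noise 0.02797675880723121
plate+ ((0.5312676429748535, -0.21727590262889862), (0.23424509167671204, 0.1339917778968811), 3.412875175476074)
lower plate ((0.4516308009624481, -0.21279585361480713), (0.11876112967729568, 0.07929693162441254), 89.48040771484375)
edge [ 0.05685669 -0.18051205] 3.2541450333297597 y at .5 -0.15208370005753225
edge [ 0.05109242 -0.29416794] 2.924836680874905 y at .5 -0.26862173345292956
bottom [-0.03783854  0.40463249] 2.1669547783331184 0.41276777943398457
wall ((0.6350080966949463, -0.2023928314447403), (0.01545659638941288, 0.09729108214378357), 3.4038145542144775)
jaw ((0.528706431388855, -0.18302372097969055), (0.03568866848945618, 0.022285260260105133), 89.23055267333984)
rack ((0.5889512896537781, -0.24705825746059418), (0.06170804798603058, 0.025784675031900406), 2.971461296081543)
```

```bash
cat > go.py <<'E'
# prints the move (fractions) from the measured pose to x y z with tool y axis at yaw (deg), tool down
import sys
from h import *
from scipy.spatial.transform import Rotation as Ro
def rel(x,y,z,yaw,s=None):
    s=s or bot.get_state(); q=s['ee_rot']; R=Ro.from_quat([q[1],q[2],q[3],q[0]])
    a=np.radians(yaw); ty=np.array([np.cos(a),np.sin(a),0]); tz=np.array([0,0,-1.]); 
    G=Ro.from_matrix(np.stack([np.cross(ty,tz),ty,tz],1))
    return np.round(np.r_[R.inv().apply(np.array([x,y,z])-s['position'])/.2,(R.inv()*G).as_rotvec()/(np.pi/2)],3)
if __name__=='__main__':
    s=bot.get_state(); v=s['ee_rot']; R=Ro.from_quat([v[1],v[2],v[3],v[0]]).as_matrix()
    print('pos',np.round(s['position'],4),'yaw',np.degrees(np.arctan2(R[1,1],R[0,1])).round(1),'t',s['t'],'F',np.round(s['force'],1),'q',np.round(s['joint_positions'],2))
    a=list(map(float,sys.argv[1:]))
    for i in range(0,len(a),4): print(rel(*a[i:i+4]).tolist())
E
python3 go.py .33 .49 .23 20
```

```text
pos [0.1862 0.622  0.2302] yaw 73.3 t 0.1 F [-0.1 -0.2 -0.3] q [-1.31  0.62 -0.01  1.42  0.01  1.1  -0.04]
[-0.878, -0.426, 0.002, -0.001, 0.001, 0.593]
```

>>> servo_tool(
  deltas=[
    [-0.22,-0.1,0,0,0,0.08],
    [-0.44,-0.21,0,0,0,0.16],
    [-0.66,-0.31,0,0,0,0.23],
    [-0.88,-0.42,0,0,0,0.31],
    [-0.88,-0.42,0,0,0,0.39],
    [-0.88,-0.42,0,0,0,0.47],
    [-0.88,-0.42,0,0,0,0.55],
    [-0.88,-0.42,0,0,0,0.6],
  ],
  jaw=42,
)

```text
t: 0.77
position: [0.3313, 0.4908, 0.2309]
ee_rot: [-0.0, 0.581, 0.814, -0.001]
force: [-0.3, -0.0, 0.2]
grip_width: 0.492
gripper_force: 0.0
```

```bash
python3 go.py .45 .34 .23 -20 .48 .3 .23 -30
```

```text
pos [0.3313 0.4908 0.2309] yaw 18.9 t 0.7667 F [-0.3 -0.   0.2] q [-1.17  0.53  0.25  1.6  -0.15  1.02 -0.55]
[-0.906, 0.317, 0.005, -0.0, 0.001, 0.432]
[-1.144, 0.394, 0.005, -0.0, 0.001, 0.543]
```

>>> servo_tool(
  deltas=[
    [-0.2,0.07,0,0,0,0.08],
    [-0.4,0.14,0,0,0,0.16],
    [-0.6,0.21,0,0,0,0.23],
    [-0.8,0.28,0,0,0,0.31],
    [-0.9,0.32,0,0,0,0.39],
    [-0.9,0.32,0,0,0,0.43],
  ],
)

```text
t: 1.27
position: [0.456, 0.3352, 0.2317]
ee_rot: [0.003, 0.821, 0.571, 0.0]
force: [1.1, 0.1, 0.3]
grip_width: 0.494
gripper_force: 0.0
```

```bash
python3 go.py .52 .16 .23 -50
```

```text
pos [0.456  0.3352 0.2317] yaw -20.4 t 1.2667 F [1.1 0.1 0.3] q [-0.97  0.51  0.45  1.68 -0.25  1.   -0.78]
[-0.71, 0.605, 0.014, 0.004, 0.001, 0.329]
```

>>> servo_tool(
  deltas=[
    [-0.18,0.15,0,0,0,0.08],
    [-0.36,0.3,0,0,0,0.16],
    [-0.54,0.45,0,0,0,0.24],
    [-0.71,0.61,0,0,0,0.33],
    [-0.71,0.61,0,0,0,0.33],
  ],
)

```text
t: 1.68
position: [0.5203, 0.162, 0.2315]
ee_rot: [0.002, 0.939, 0.344, -0.0]
force: [0.3, 0.2, -0.2]
grip_width: 0.491
gripper_force: 0.0
```

```bash
python3 go.py .53 -.02 .23 -70
```

```text
pos [0.5203 0.162  0.2315] yaw -49.7 t 1.6833 F [ 0.3  0.2 -0.2] q [-0.74  0.51  0.6   1.74 -0.33  1.   -0.88]
[-0.551, 0.726, 0.011, 0.003, 0.001, 0.225]
```

>>> servo_tool(
  deltas=[
    [-0.14,0.18,0,0,0,0.06],
    [-0.28,0.36,0,0,0,0.12],
    [-0.42,0.54,0,0,0,0.18],
    [-0.55,0.73,0,0,0,0.22],
    [-0.55,0.73,0,0,0,0.22],
  ],
)

```text
t: 2.1
position: [0.5308, -0.0213, 0.2318]
ee_rot: [0.002, 0.984, 0.178, -0.0]
force: [0.0, -0.7, 1.2]
grip_width: 0.492
gripper_force: 0.0
```

```bash
python3 go.py .529 -.208 .23 -87
```

```text
pos [ 0.5308 -0.0213  0.2318] yaw -69.5 t 2.1 F [ 0.  -0.7  1.2] q [-0.46  0.5   0.7   1.78 -0.38  0.99 -0.83]
[-0.335, 0.871, 0.014, 0.003, 0.0, 0.194]
```

>>> servo_tool(
  deltas=[
    [-0.08,0.22,0,0,0,0.05],
    [-0.17,0.44,0,0,0,0.1],
    [-0.25,0.66,0,0,0,0.15],
    [-0.335,0.87,0.01,0,0,0.194],
    [-0.335,0.87,0.01,0,0,0.194],
    [-0.335,0.87,0.01,0,0,0.194],
  ],
)

```text
t: 2.6
position: [0.5295, -0.2073, 0.2295]
ee_rot: [0.003, 1.0, 0.027, -0.001]
force: [-0.1, -0.4, 0.8]
grip_width: 0.494
gripper_force: 0.0
```

```bash
python3 go.py .529 -.2075 .1 -87 .529 -.2075 .046 -87
```

```text
pos [ 0.5295 -0.2073  0.2295] yaw -86.9 t 2.6 F [-0.1 -0.4  0.8] q [-0.13  0.58  0.76  1.68 -0.45  1.05 -0.75]
[-0.002, -0.002, 0.648, 0.003, 0.001, 0.001]
[-0.002, -0.004, 0.917, 0.003, 0.001, 0.001]
```

>>> servo_tool(
  deltas=[
    [0,0,0.15,0,0,0],
    [0,0,0.3,0,0,0],
    [0,0,0.45,0,0,0],
    [0,0,0.6,0,0,0],
    [0,0,0.7,0,0,0],
    [0,0,0.8,0,0,0],
    [0,0,0.88,0,0,0],
    [0,0,0.91,0,0,0],
    [0,0,0.91,0,0,0],
    [0,0,0.91,0,0,0],
  ],
)

```text
t: 3.43
position: [0.532, -0.1997, 0.0475]
ee_rot: [-0.0, 0.999, 0.032, 0.0]
force: [-0.0, -0.7, 0.8]
grip_width: 0.493
gripper_force: 0.0
```

```bash
python3 - <<'E'
from h import *
p,d=capture('side'); cv2.imwrite('pics/s1.png',cv2.resize(p[90:230,270:470][...,::-1],None,fx=4,fy=4,interpolation=2))
E
python3 go.py .529 -.2075 .046 -87
```

```text
pos [ 0.5324 -0.2001  0.0481] yaw -86.3 t 3.4833 F [ 0.8 -0.5  0.3] q [-0.02  0.8   0.57  1.85 -0.66  0.68 -0.57]
[-0.019, 0.036, 0.011, 0.0, -0.001, 0.008]
```

View pics/s1.png

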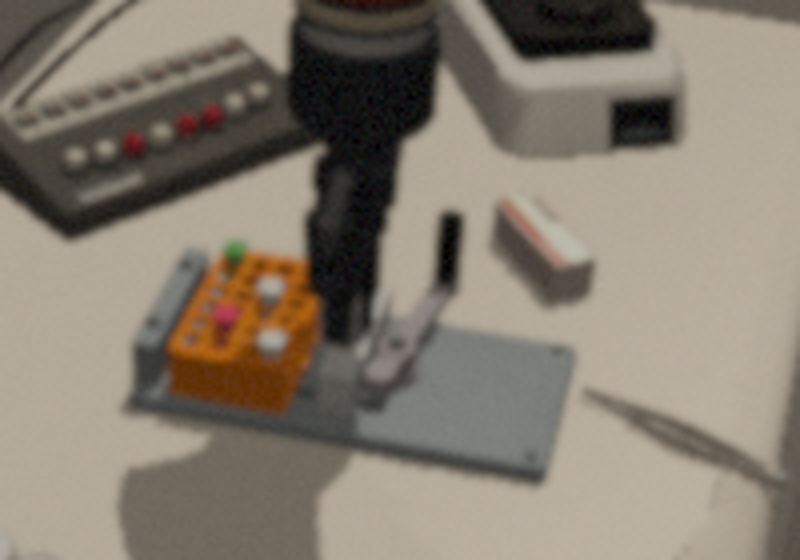

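The fingers straddle the knob over the jaw at about (340,320) in the crop, without contact. The TCP has drifted 7 mm in y, so I'll correct that before closing.

>>> servo_tool(
  deltas=[
    [-0.017,0.037,0.01,0,0,0.008],
    [-0.017,0.037,0.01,0,0,0.008],
    [-0.017,0.037,0.01,0,0,0.008],
    [-0.017,0.037,0.01,0,0,0.008],
  ],
)

```text
t: 3.82
position: [0.529, -0.2081, 0.0458]
ee_rot: [0.0, 1.0, 0.026, 0.0]
force: [0.6, -0.5, -0.1]
grip_width: 0.493
gripper_force: 0.0
```

```bash
python3 go.py .529 -.2075 .046 -87
```

```text
pos [ 0.529  -0.2081  0.0458] yaw -87.1 t 3.8167 F [ 0.6 -0.5 -0.1] q [-0.01  0.8   0.57  1.85 -0.66  0.68 -0.57]
[0.0, -0.003, -0.001, 0.0, -0.001, -0.001]
```

Now close on the knob.

>>> servo_tool(
  deltas=[
    [0,0,0,0,0,0],
    [0,0,0,0,0,0],
    [0,0,0,0,0,0],
    [0,0,0,0,0,0],
    [0,0,0,0,0,0],
    [0,0,0,0,0,0],
    [0,0,0,0,0,0],
    [0,0,0,0,0,0],
  ],
  jaw=10,
)

```text
t: 4.48
position: [0.5291, -0.2086, 0.0458]
ee_rot: [0.001, 1.0, 0.026, 0.0]
force: [-0.2, -2.9, 3.2]
grip_width: 0.216
gripper_force: 58.9
```

```bash
python3 go.py .551 -.2069 .046 -87
```

```text
pos [ 0.5291 -0.2086  0.0458] yaw -87.1 t 4.4833 F [-0.2 -2.9  3.2] q [-0.01  0.8   0.57  1.85 -0.66  0.68 -0.57]
[0.11, -0.003, -0.001, 0.001, -0.001, -0.001]
```

>>> servo_tool(
  deltas=[
    [0.015,0,0,0,0,0],
    [0.03,0,0,0,0,0],
    [0.045,0,0,0,0,0],
    [0.06,0,0,0,0,0],
    [0.075,0,0,0,0,0],
    [0.09,0,0,0,0,0],
    [0.1,0,0,0,0,0],
    [0.1,0,0,0,0,0],
    [0.1,0,0,0,0,0],
  ],
)

```text
t: 5.23
position: [0.5485, -0.2074, 0.0458]
ee_rot: [0.0, 1.0, 0.026, -0.0]
force: [-1.0, -2.3, 6.0]
grip_width: 0.213
gripper_force: 59.1
```

>>> servo_tool(
  deltas=[
    [0.005,0,0,0,0,0],
    [0.01,0,0,0,0,0],
    [0.01,0,0,0,0,0],
    [0.01,0,0,0,0,0],
  ],
)

```text
t: 5.57
position: [0.5499, -0.2073, 0.0458]
ee_rot: [0.0, 1.0, 0.025, -0.001]
force: [-1.9, -1.0, 6.0]
grip_width: 0.217
gripper_force: 59.1
```

>>> servo_tool(
  deltas=[
    [0.005,0,0,0,0,0],
    [0.01,0,0,0,0,0],
    [0.01,0,0,0,0,0],
    [0.01,0,0,0,0,0],
  ],
)

```text
t: 5.9
position: [0.55, -0.2073, 0.0457]
ee_rot: [-0.0, 1.0, 0.025, -0.002]
force: [-4.8, -2.4, 8.4]
grip_width: 0.215
gripper_force: 59.4
```

>>> servo_tool(
  deltas=[
    [0.005,0,0,0,0,0],
    [0.005,0,0,0,0,0],
    [0.005,0,0,0,0,0],
  ],
)

```text
t: 6.15
position: [0.55, -0.2073, 0.0457]
ee_rot: [-0.0, 1.0, 0.025, -0.003]
force: [-6.8, -1.8, 10.1]
grip_width: 0.216
gripper_force: 59.5
```

>>> servo_tool(
  deltas=[
    [0.005,0,0,0,0,0],
    [0.01,0,0,0,0,0],
    [0.01,0,0,0,0,0],
  ],
)

```text
t: 6.4
position: [0.5501, -0.2073, 0.0457]
ee_rot: [-0.001, 1.0, 0.025, -0.005]
force: [-10.3, -1.9, 12.1]
grip_width: 0.215
gripper_force: 59.8
```

>>> servo_tool(
  deltas=[
    [0,0,0,0,0,0],
    [0,0,0,0,0,0],
    [0,0,0,0,0,0],
    [0,0,0,0,0,0],
    [0,0,0,0,0,0],
  ],
  jaw=42,
)

```text
t: 6.82
position: [0.5562, -0.2055, 0.0449]
ee_rot: [-0.0, 1.0, 0.026, -0.0]
force: [0.4, -0.7, 0.5]
grip_width: 0.489
gripper_force: 0.0
```

>>> servo_tool(
  deltas=[
    [0,0,-0.1,0,0,0],
    [0,0,-0.25,0,0,0],
    [0,0,-0.4,0,0,0],
    [0,0,-0.4,0,0,0],
  ],
)

```text
t: 7.15
position: [0.5591, -0.2086, 0.1309]
ee_rot: [0.003, 1.0, 0.026, 0.005]
force: [0.7, -0.5, 0.8]
grip_width: 0.492
gripper_force: 0.0
```

```bash
cat > meas.py <<'E'
from h import *
p,d=capture('top'); P=cloud('top',d); hsv=cv2.cvtColor(p,cv2.COLOR_RGB2HSV)
b=np.zeros((400,640),np.uint8); b[145:258,368:460]=hsv[145:258,368:460,2]<60
n,lab,st,ce=cv2.connectedComponentsWithStats(b)
for i in range(1,n):
    q=P[lab==i]; q=q[(q[:,2]>.06)&(q[:,2]<.085)]
    if len(q)>10: print(ce[i],len(q),np.median(q,0),onplane('top',*ce[i],.07))
s,_=capture('side'); 
cv2.imwrite('pics/m_top.png',cv2.resize(p[140:262,350:470][...,::-1],None,fx=4,fy=4,interpolation=2))
b=np.zeros((400,640),np.uint8); hs=cv2.cvtColor(s,cv2.COLOR_RGB2HSV); b[130:200,340:420]=hs[130:200,340:420,2]<60
n,lab,st,ce=cv2.connectedComponentsWithStats(b)
for i in range(1,n):
    if 30<st[i,4]<300: print('side',st[i],ce[i],onplane('side',*ce[i],.055))
E
python3 meas.py; python3 go.py .45 -.3 .14 -50
```

```text
side [341 130   8   9  60] [344.7        133.48333333] [ 0.60161817 -0.32798259  0.055     ]
side [380 144   5  18  69] [381.75362319 152.02898551] [ 0.49808059 -0.27822956  0.055     ]
side [346 156   7  16  98] [349.17346939 163.48979592] [ 0.5534721  -0.20883492  0.055     ]
pos [ 0.5567 -0.2063  0.1264] yaw -87.0 t 7.25 F [-0.1 -0.  -0.8] q [-0.07  0.73  0.67  1.73 -0.57  0.88 -0.68]
[-0.557, 0.44, -0.069, 0.001, -0.001, -0.411]
```

```bash
python3 go.py .497 -.282 .14 -6.4
```

```text
pos [ 0.5567 -0.2063  0.1264] yaw -87.0 t 7.25 F [-0.1 -0.  -0.8] q [-0.07  0.73  0.67  1.73 -0.57  0.88 -0.68]
[-0.317, 0.362, -0.069, 0.002, -0.001, -0.896]
```

>>> servo_tool(
  deltas=[
    [-0.03,0.03,-0.05,0,0,-0.07],
    [-0.06,0.06,-0.07,0,0,-0.15],
    [-0.1,0.1,-0.07,0,0,-0.23],
    [-0.13,0.14,-0.07,0,0,-0.31],
    [-0.16,0.18,-0.07,0,0,-0.39],
    [-0.19,0.22,-0.07,0,0,-0.47],
    [-0.22,0.26,-0.07,0,0,-0.55],
    [-0.25,0.3,-0.07,0,0,-0.63],
    [-0.28,0.34,-0.07,0,0,-0.71],
    [-0.31,0.36,-0.07,0,0,-0.79],
    [-0.31,0.36,-0.07,0,0,-0.87],
    [-0.31,0.36,-0.07,0,0,-0.9],
    [-0.31,0.36,-0.07,0,0,-0.9],
  ],
  jaw=40,
)

```text
t: 8.33
position: [0.4967, -0.2808, 0.1379]
ee_rot: [-0.002, 0.743, 0.669, -0.0]
force: [0.0, 0.5, 0.5]
grip_width: 0.471
gripper_force: 0.0
```

```bash
python3 go.py .497 -.282 .14 -6.4 .497 -.282 .08 -6.4 .497 -.282 .04 -6.4
```

```text
pos [ 0.4967 -0.2808  0.1379] yaw -6.0 t 8.3333 F [0.  0.5 0.5] q [ 0.31  0.61  0.26  1.77 -0.21  0.79  0.58]
[-0.006, 0.002, -0.011, -0.002, -0.001, 0.004]
[-0.006, 0.003, 0.289, -0.002, -0.001, 0.004]
[-0.007, 0.003, 0.489, -0.002, -0.001, 0.004]
```

>>> servo_tool(
  deltas=[
    [-0.01,0,0.12,0,0,0],
    [-0.01,0,0.24,0,0,0],
    [-0.01,0,0.34,0,0,0],
    [-0.01,0,0.42,0,0,0],
    [-0.01,0,0.48,0,0,0],
    [-0.01,0,0.48,0,0,0],
    [-0.01,0,0.48,0,0,0],
    [-0.01,0,0.48,0,0,0],
  ],
)

```text
t: 9.0
position: [0.4979, -0.2837, 0.0439]
ee_rot: [0.001, 0.743, 0.669, 0.0]
force: [-0.0, 0.1, -0.5]
grip_width: 0.465
gripper_force: 0.0
```

```bash
python3 go.py .497 -.282 .04 -6.4
python3 - <<'E'
from h import *
p,d=capture('side'); cv2.imwrite('pics/s2.png',cv2.resize(p[90:230,270:470][...,::-1],None,fx=4,fy=4,interpolation=2))
E
```

```text
pos [ 0.4979 -0.2837  0.0439] yaw -6.1 t 9.0 F [-0.   0.1 -0.5] q [ 0.35  0.75  0.21  1.83 -0.26  0.58  0.62]
[0.008, -0.006, 0.019, 0.001, 0.0, 0.004]
```

View pics/s2.png

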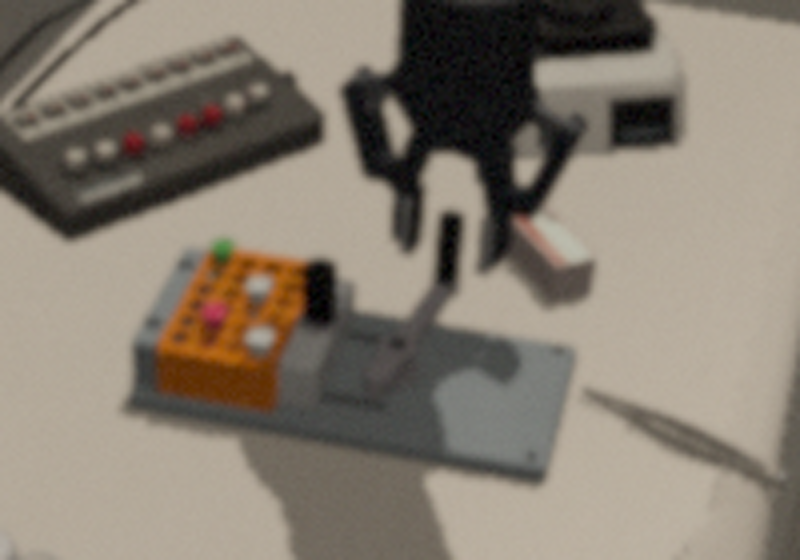

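The fingers straddle the post at about (450,245) in the crop, and the rack sits tight between jaw and wall. I'll narrow the fingers to a loose cage and work out the arc.

>>> servo_tool(
  deltas=[
    [0,0,0.015,0,0,0],
    [0,0,0.015,0,0,0],
    [0,0,0.015,0,0,0],
    [0,0,0.015,0,0,0],
    [0,0,0.015,0,0,0],
  ],
  jaw=20,
)

```text
t: 9.47
position: [0.4975, -0.2835, 0.0406]
ee_rot: [0.0, 0.743, 0.669, 0.0]
force: [0.5, -0.0, 0.2]
grip_width: 0.235
gripper_force: 0.0
```

```bash
cat > arc.py <<'E'
import sys
from go import *
C=np.array([.5052,-.2093]); a0,a1,n=float(sys.argv[1]),float(sys.argv[2]),int(sys.argv[3]); s=bot.get_state()
for th in np.linspace(a0,a1,n):
    w=-np.pi/2-th+.054; p=C+.075*np.array([np.cos(w),np.sin(w)])
    r=rel(*p,.041,np.degrees(w)+90,s); print([round(float(x),2) if i>2 else round(float(x),3) for i,x in enumerate(r)])
E
python3 arc.py .2 .9 9; python3 go.py
```

```text
[-0.002, -0.016, -0.002, 0.0, 0.0, 0.03]
[0.001, -0.049, -0.002, 0.0, 0.0, 0.08]
[0.007, -0.081, -0.002, 0.0, 0.0, 0.14]
[0.015, -0.113, -0.002, 0.0, 0.0, 0.19]
[0.026, -0.143, -0.002, 0.0, 0.0, 0.25]
[0.04, -0.173, -0.002, 0.0, 0.0, 0.3]
[0.056, -0.202, -0.002, 0.0, 0.0, 0.36]
[0.075, -0.228, -0.002, 0.0, 0.0, 0.42]
[0.096, -0.254, -0.002, 0.0, 0.0, 0.47]
pos [ 0.4975 -0.2835  0.0406] yaw -6.0 t 9.4667 F [ 0.5 -0.   0.2] q [ 0.35  0.75  0.21  1.84 -0.26  0.58  0.62]
```

>>> servo_tool(
  deltas=[
    [0,-0.016,0,0,0,0.03],
    [0,-0.05,0,0,0,0.08],
    [0.007,-0.08,0,0,0,0.14],
    [0.015,-0.113,0,0,0,0.19],
    [0.026,-0.143,0,0,0,0.25],
    [0.04,-0.173,0,0,0,0.3],
    [0.056,-0.202,0,0,0,0.36],
    [0.075,-0.228,0,0,0,0.42],
    [0.096,-0.254,0,0,0,0.47],
    [0.096,-0.254,0,0,0,0.47],
  ],
)

```text
t: 10.3
position: [0.4486, -0.2581, 0.0405]
ee_rot: [-0.0, 0.935, 0.355, -0.0]
force: [-0.7, 0.1, -0.4]
grip_width: 0.235
gripper_force: 0.0
```

```bash
python3 arc.py 1.0 1.6 7; python3 go.py
```

```text
[0.001, -0.033, -0.003, -0.0, 0.0, 0.07]
[0.006, -0.07, -0.003, -0.0, 0.0, 0.13]
[0.016, -0.106, -0.003, -0.0, 0.0, 0.19]
[0.029, -0.141, -0.003, -0.0, 0.0, 0.26]
[0.045, -0.175, -0.003, -0.0, 0.0, 0.32]
[0.065, -0.207, -0.003, -0.0, 0.0, 0.38]
[0.087, -0.237, -0.003, -0.0, 0.0, 0.45]
pos [ 0.4486 -0.2581  0.0405] yaw -48.4 t 10.3 F [-0.7  0.1 -0.4] q [ 0.23  0.73  0.39  1.99 -0.53  0.52  0.15]
```

>>> servo_tool(
  deltas=[
    [0,-0.033,0,0,0,0.07],
    [0.006,-0.07,0,0,0,0.13],
    [0.016,-0.106,0,0,0,0.19],
    [0.029,-0.141,0,0,0,0.26],
    [0.045,-0.175,0,0,0,0.32],
    [0.065,-0.207,0,0,0,0.38],
    [0.065,-0.207,0,0,0,0.38],
    [0.065,-0.207,0,0,0,0.38],
  ],
)

```text
t: 10.97
position: [0.4313, -0.2192, 0.0404]
ee_rot: [-0.0, 0.998, 0.067, -0.0]
force: [-0.1, 0.4, 0.9]
grip_width: 0.234
gripper_force: 0.0
```

```bash
python3 arc.py 1.55 1.65 5; python3 go.py
python3 - <<'E'
from h import *
p,d=capture('side'); cv2.imwrite('pics/s3.png',cv2.resize(p[90:230,270:470][...,::-1],None,fx=4,fy=4,interpolation=2))
E
```

```text
[-0.002, -0.022, -0.003, -0.0, 0.0, 0.04]
[-0.001, -0.031, -0.003, -0.0, 0.0, 0.05]
[0.0, -0.041, -0.003, -0.0, 0.0, 0.07]
[0.001, -0.05, -0.003, -0.0, 0.0, 0.09]
[0.003, -0.059, -0.003, -0.0, 0.0, 0.1]
pos [ 0.4313 -0.2192  0.0404] yaw -82.3 t 10.9667 F [-0.1  0.4  0.9] q [ 0.08  0.73  0.53  2.09 -0.74  0.52 -0.27]
```

View pics/s3.png

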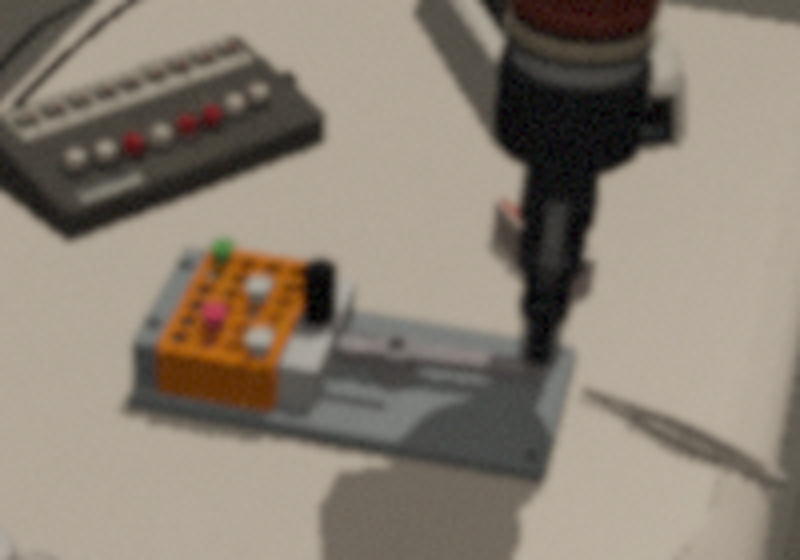

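The lever is nearly over, with the post held between the fingers at about (540,340). I'll push on gently until the stop is felt.

>>> servo_tool(
  deltas=[
    [0,-0.015,0,0,0,0.03],
    [0,-0.03,0,0,0,0.05],
    [0,-0.041,0,0,0,0.06],
    [0,-0.041,0,0,0,0.06],
    [0,-0.041,0,0,0,0.06],
  ],
)

```text
t: 11.43
position: [0.4306, -0.2125, 0.0405]
ee_rot: [0.001, 1.0, 0.018, 0.001]
force: [1.5, -5.3, -2.2]
grip_width: 0.236
gripper_force: 2.1
```

>>> servo_tool(
  deltas=[
    [0,-0.007,0,0,0,0],
    [0,-0.012,0,0,0,0],
    [0,-0.012,0,0,0,0],
  ],
)

```text
t: 11.68
position: [0.4301, -0.2092, 0.0405]
ee_rot: [0.0, 1.0, 0.018, 0.0]
force: [1.8, -4.4, 0.3]
grip_width: 0.235
gripper_force: 2.0
```

>>> servo_tool(
  deltas=[
    [0,-0.007,0,0,0,0],
    [0,-0.012,0,0,0,0],
    [0,-0.012,0,0,0,0],
  ],
)

```text
t: 11.93
position: [0.4301, -0.2082, 0.0406]
ee_rot: [0.002, 1.0, 0.018, 0.001]
force: [1.1, -6.3, -2.0]
grip_width: 0.235
gripper_force: 3.3
```

>>> servo_tool(
  deltas=[
    [0,-0.007,0,0,0,0],
    [0,-0.01,0,0,0,0],
    [0,-0.01,0,0,0,0],
  ],
)

```text
t: 12.18
position: [0.4301, -0.2081, 0.0406]
ee_rot: [0.004, 1.0, 0.017, 0.001]
force: [1.1, -9.3, -4.5]
grip_width: 0.234
gripper_force: 4.8
```

Position has stalled against the stop. Open, retreat upwards and check.

>>> servo_tool(
  deltas=[
    [0,0,0,0,0,0],
    [0,0.015,0,0,0,0],
    [0,0.015,0,0,0,0],
    [0,0.015,0,0,0,0],
    [0,0.015,0,0,0,0],
    [0,0.015,0,0,0,0],
  ],
  jaw=42,
)

```text
t: 12.68
position: [0.4297, -0.2067, 0.0402]
ee_rot: [-0.001, 1.0, 0.018, -0.0]
force: [-0.1, 0.6, -0.8]
grip_width: 0.492
gripper_force: 0.0
```

>>> servo_tool(
  deltas=[
    [0,0,-0.1,0,0,0],
    [0,0,-0.25,0,0,0],
    [0,0,-0.45,0,0,0],
    [0,0,-0.65,0,0,0],
    [0,0,-0.65,0,0,0],
  ],
)

```text
t: 13.1
position: [0.4329, -0.2103, 0.1765]
ee_rot: [0.003, 1.0, 0.018, 0.006]
force: [0.2, -0.7, -0.5]
grip_width: 0.491
gripper_force: 0.0
```

>>> servo_tool(
  deltas=[
    [0,-0.2,0,0,0,0],
    [0,-0.4,0,0,0,0],
    [0,-0.6,0,0,0,0],
    [0,-0.8,0,0,0,0],
    [0,-0.95,0,0,0,0],
    [0,-0.95,0,0,0,0],
    [0,-0.95,0,0,0,0],
  ],
)

```text
t: 13.68
position: [0.4226, -0.0154, 0.17]
ee_rot: [-0.0, 1.0, 0.021, -0.001]
force: [0.7, 0.2, 0.2]
grip_width: 0.495
gripper_force: 0.0
```

```bash
python3 meas.py; python3 go.py
```

```text
[402.96202532 190.20253165] 65 [ 0.54996794 -0.20627529  0.07508455] [ 0.54992249 -0.20512442  0.07      ]
[404.98717949 244.37179487] 46 [ 0.43157729 -0.20957002  0.07304102] [ 0.43402042 -0.20600353  0.07      ]
side [346 156   7  16  96] [349.23958333 163.42708333] [ 0.55340925 -0.2091175   0.055     ]
pos [ 0.423  -0.0184  0.1705] yaw -88.0 t 13.7833 F [ 0.5 -0.  -0.1] q [-0.61  0.48  0.86  2.14 -0.53  0.75 -0.94]
```

View pics/m_top.png

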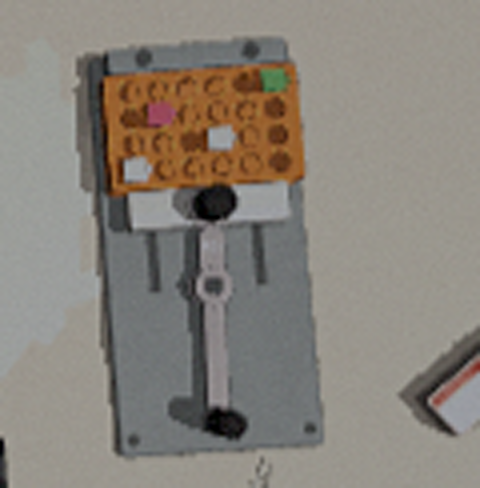

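The picture shows the rack tight between the jaws, the cam nose behind the jaw at (210,235), and the post straight back at (228,424). The gripper is clear.

```bash
python3 -c "
from bench import bot
print(bot.hand_in())"
```

```text
the job is handed in; nothing more can be done
None
```

The rack is clamped: I slid the jaw up until it stalled against the rack, then swung the cam lever over to its stop, and handed the job in at about 14 s with the gripper clear and the empty holder never approached.

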